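# Pin a brass tag into the engraving fixture

### The job

Load the brass tag for engraving: lay it flat in the nest on top of the ball vise, between the low dark stops, with its eyelet over the hole in the block. Then take the steel pin with the red knob from the rack and push it down through the eyelet into the block until the knob rests on the tag. Leave the gravers in the rack and the other things on the bench where they are.

Things in the scene. Friction and masses are not known exactly. Their poses are not given: they have to be found in the camera images.
- tag: Brass tag to be engraved: a flat plate 84 (x) x 36 (y) x 5 (z) mm, about 0.11 kg, with a round eyelet 12 mm across near one end. It starts flat on a 4 mm green mat. Origin: centre of its underside; x along its length towards the eyelet end, z up.
- tag_eyelet (a point): Centre of the tag's eyelet at the underside of the tag, 30 mm from the tag's origin along the tag's +x; same axes as the tag.
- fixture: Fixed ball vise (128 mm across) topped by an aluminium block 124 (x) x 74 (y) x 30 mm, its flat top 105 mm above the origin. Eight dark stops on it, 5 mm high, two at each corner, frame a nest of 89 (x) x 41 (y) mm centred on the axis; its long sides are open for fingers over the middle 58 mm. One vertical hole towards +x. Origin: centre of the foot; x along the block, z up.
- nest_hole (a point): Centre of the mouth of the hole in the block, on the block's flat top, 30 mm from the fixture's axis along +x; the hole is 10 mm across and 30 mm deep. Same axes as the fixture. The tag's eyelet belongs here (tag x along fixture x).
- pin: Locating pin, 0.04 kg: an upright red plastic knob, a cylinder 22 mm across and 36 mm tall, over a steel shank 8 mm across and 28 mm long whose last 6 mm taper to 5 mm. It starts standing in one of the three holes of the rack. Origin: on the axis at the knob's flat underside, where the shank begins; z up along the axis.
- pin_tip (a point): Lower end of the pin's shank, 28 mm below the pin's origin.
- rack: Dark wooden tool rack 60 (x) x 170 (y) x 40 (z) mm, fixed, with three vertical holes 11 mm across, 50 mm apart in a row along its y (at y = -50, 0, 50 mm). Origin: centre of its underside. The pin and two gravers stand in the holes in any order.
- graver_pale: Graver with a pale wooden mushroom handle: mushroom handle up to 30 mm across and 38 mm tall, on a 7 mm blade that stands in a rack hole; bystander. Origin on the axis where the handle meets the rack's top; z up.
- graver_black: Graver with a black mushroom handle: mushroom handle up to 30 mm across and 38 mm tall, on a 7 mm blade that stands in a rack hole; bystander. Origin on the axis where the handle meets the rack's top; z up.
- amber_bottle: Amber glass bottle, 48 mm across, 95 mm tall; bystander. Origin: centre of its underside.
- tin: Flat steel tin, 64 mm across, 28 mm tall; bystander. Origin: centre of its underside.
- hammer: Hammer, 220 mm long, lying on the bench; bystander. Origin near the middle of its underside, handle towards its -x.
- loose_graver: Graver lying on the bench, 130 mm long, pale wooden handle towards its -x, 28 mm across; bystander. Origin on the underside near the ferrule.
Not all that is in view belongs to the job. Several things have the shape of the tag; the one meant has the colours described above.

How it is judged (in metres and radians):
On the way, in this order (a step that is already met when the one before it is completed fails the run):
1. the tag lies flat in the nest, eyelet over the hole, before the pin goes in (horizontal distance between tag_eyelet and nest_hole below 0.0045 m and z of tag_eyelet in the frame of nest_hole below 0.0025 m and angle between tag's own z axis and vertical below 0.06 rad and angle between the x axis of tag and the x axis of fixture, either way round below 0.12 rad and not (horizontal distance between pin and nest_hole below 0.0035 m and z of pin in the frame of nest_hole between 0.003 and 0.008 m and angle between pin's own z axis and vertical below 0.1 rad)), for 0.2 s.
2. the pin stands through the eyelet in the block, its knob on the tag (horizontal distance between tag_eyelet and nest_hole below 0.0045 m and z of tag_eyelet in the frame of nest_hole below 0.0025 m and angle between tag's own z axis and vertical below 0.06 rad and angle between the x axis of tag and the x axis of fixture, either way round below 0.12 rad and horizontal distance between pin and nest_hole below 0.0035 m and z of pin in the frame of nest_hole between 0.003 and 0.008 m and angle between pin's own z axis and vertical below 0.1 rad), for 0.2 s.
At the end, for the whole second after the job is handed in: Tag flat in the nest: eyelet within 4.5 mm of the hole, underside within 2.5 mm of the block, tilt < 0.06, yaw error < 0.12 rad. Pin upright (0.1 rad) through the eyelet, within 3.5 mm of the hole's centre, its knob's underside 3 to 8 mm above the block. Both released and at rest (all of step 2 and linear speed of each of tag, pin below 0.02 m/s); the robot touches nothing.
It fails at once if a graver in the rack or another bystander was moved by more than 30 mm (distance of any of graver_pale, graver_black, amber_bottle, tin, hammer, loose_graver from where it was at the start of the episode above 0.03 m).
It also fails if it takes over 54 s, if anything falls off the work surface, if the arm or the gripper's body presses on something with over 40 N, if the wrist force passes 120 N, or if a joint passes its speed limit or range.

### The arm

A 7-joint arm with a two-finger parallel gripper is mounted at the origin on the work surface. World frame = base frame: x ahead of the robot, y to its left, z up, the work surface at z = 0. Lengths are in mm, angles in rad, forces in N, time in s.
With the tool pointing down it reaches from about 425 to 950 mm from the base axis. Payload 4.7 kg.
Tool frame: the origin (TCP) lies at the very end of the fingers, on their centre line; the grasp point (between the pads) lies 19 mm behind it (r.hold_point_z is the z of the grasp point in the tool frame, in mm); z points along the fingers, y is the line along which they close (so a half turn about z gives the same grasp; the last joint's range is limited). The gripper opens to 87 mm and grips with 3 to 60 N. Pads are 19 mm wide; open, the fingers measure 117 mm over their backs; the gripper's body (75 mm by 190 mm) begins 51 mm behind the grasp point.
Start: joints at [-1.221, 0.469, -0.049, 1.532, 0.024, 1.141, -0.082], TCP at [249.58, 627.183, 222.573] pointing down, gripper open.
Joint ranges: [-2.59, 2.59], [-0.33, 1.99], [-1.39, 1.29], [0.1, 2.45], [-1.04, 4.18], [0.21, 1.99], [-2.66, 2.66]. Speed limits (rad/s): [2.57, 2.57, 3.14, 3.14, 3.14, 3.14, 3.14].

### API

Orientations are given as a 3x3 rotation matrix whose columns are the frame's x, y, z axes.
In Python, from cell import r gives the robot as it stands.
- The arm moves only by the tool jog_arm, never from a script. Its arguments are lists of equal length, an entry for each row: "claw": the opening, from 0 (shut) to 1 (fully open); "delta_pos": the shift along the tool's x, y, z in units of 30 mm (1.0 is 30 mm), a list of three; "turn": the turn about the tool's z in units of 6 degrees (1.0 is 6 degrees). A call has 1 to 10 rows; each row shifts and turns the commanded pose from where the row before left it, along the tool's axes as they then stand; what a row does not reach is not made up. A row lasts 1/10 s, in which the tool goes at most 50 mm and 8.59 degrees, less where a joint would pass 70% of its speed; a pose out of reach is approached as far as the arm can. A call is refused whole if a number of a shift passes 1 or a number of a turn 1, either way. A call with a gripper value outside its range is refused whole. The fingers move at their own pace and stop on an object; "grip_force" is the grip in N (left out, the last holds). Time passes only in rows, so rows that do not move let the fingers close. It gives the time, the measured TCP pose, the force, the opening and the grip force at its end, in the units of the state.
- r.get_obs(): the state, without advancing time (a new reading comes with each control period).
- r.capture(name): name is "side" or "top" or "wrist"; returns the picture (384x512x3 uint8, blue, green, red); there is no depth.
- r.camera_info(name): a dict with "mtx" (3x3 intrinsics, pixels), "T" (4x4, takes a point from camera to world coordinates). Camera axes: x right, y down, z forward; pixel columns grow to the right and rows downward; lengths in mm; the calibration is good to about 2 mm. A picture is of the moment at which its call begins: read the wrist's pose just before it. camera_info takes no time and is no camera call; for the wrist camera it gives the pose at the moment of the call.
- r.finish_job(): hands the job in; it is judged then, once.
The state is a dict: "time_s": time; "joint_pos": joint angles; "joint_velocities": joint speeds; "joint_efforts": joint torques, N m; "position": TCP position; "ee_rot": TCP orientation; "contact_force": force on the tool from outside, world axes, zero at the start; "ft_torque": the same for the moment, N m; "grip_width": finger opening in mm; "grasp_force": force on a finger pad.
Only numpy, scipy, OpenCV 4.12 (cv2) and the standard library are available. Lean on these libraries where they do the work, as an engineer would, in place of code of your own. Each camera call takes 0.05 s, during which the arm holds its last target. There are 200 camera calls.

## Working session

There is one attempt and no reset: what is moved stays moved. The work goes in short steps, Python scripts to look and compute and a tool call to move; the robot and the scene stay as the last step left them, time stands still between calls to the robot, and variables do not carry over. Pictures are saved under pics/ and viewed, at most 10 in all, crops included, and the job is handed in when it is done.

Besides the shell and the picture viewer there is one more tool, called after "Request:" by a JSON object that holds its "op" and its "data", one argument or row to a line. jog_arm: Moves the arm, as the interface text tells. Its arguments: {"type":"object","properties":{"claw":{"type":"array","items":{"type":"number"}},"delta_pos":{"type":"array","items":{"type":"array","items":{"type":"number"}}},"turn":{"type":"array","items":{"type":"number"}},"grip_force":{"type":"number"}},"required":["claw","delta_pos","turn"]}

```bash
mkdir -p pics; ls; cat > h.py <<'E'
import numpy as np, cv2
from cell import r
np.set_printoptions(precision=1,suppress=True)
def ray(n,uv,z,info=None):
    i=info or r.camera_info(n);K=np.array(i["mtx"]);T=np.array(i["T"])
    d=T[:3,:3]@np.linalg.solve(K,[uv[0],uv[1],1.]);o=T[:3,3]
    return o+d*(z-o[2])/d[2]
def proj(n,p,info=None):
    i=info or r.camera_info(n);K=np.array(i["mtx"]);T=np.linalg.inv(np.array(i["T"]))
    q=K@(T[:3,:3]@np.asarray(p,float)+T[:3,3]);return q[:2]/q[2]
E
python3 - <<'E'
from h import *
o=r.get_obs();print(o["time_s"],o["position"],np.array(o["ee_rot"]),o["contact_force"],r.hold_point_z)
for n in("top","side","wrist"):
    i=r.camera_info(n);im=r.capture(n);cv2.imwrite(f"pics/{n}0.png",im)
    print(n,np.array(i["T"]),i["mtx"])
E
```

```text
pics
0.0 [249.4 626.6 221.5] [[-0.9  0.4 -0. ]
 [ 0.4  0.9 -0. ]
 [-0.  -0.  -1. ]] [ 0.7  0.4 -0.8] -18.700000000000003
top [[   0.1   -1.     0.2  324. ]
 [  -1.    -0.1    0.     6.1]
 [  -0.    -0.2   -1.  1167.5]
 [   0.     0.     0.     1. ]] [[462.2   0.  256.6]
 [  0.  462.2 188.2]
 [  0.    0.    1. ]]
side [[   0.9   -0.3    0.3  232.1]
 [  -0.4   -0.6    0.6 -667. ]
 [  -0.    -0.7   -0.7  854.7]
 [   0.     0.     0.     1. ]] [[436.3   0.  249. ]
 [  0.  436.3 192.5]
 [  0.    0.    1. ]]
wrist [[  0.4   0.9   0.2 188.4]
 [  0.9  -0.4  -0.1 651.3]
 [ -0.    0.2  -1.  384.1]
 [  0.    0.    0.    1. ]] [[315.6   0.  252.6]
 [  0.  315.6 192.1]
 [  0.    0.    1. ]]
```

View pics/top0.png

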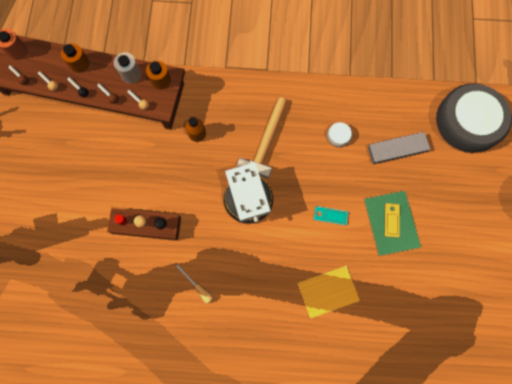

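View pics/side0.png

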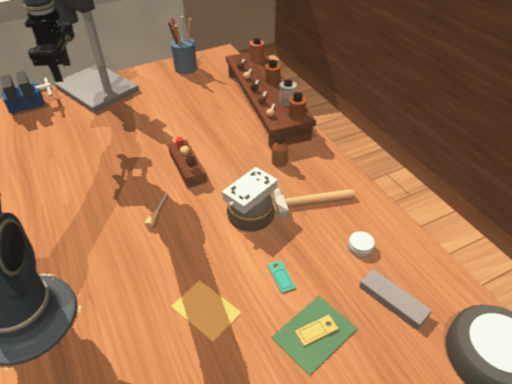

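Top view: the brass tag is on the green mat at about (392,220). The vise block is at (248,190), and the rack is at (145,224) with the red pin in its left hole at (120,219). The teal plate is a decoy.

```bash
python3 - <<'E'
from h import *
im=cv2.imread("pics/top0.png");s=cv2.imread("pics/side0.png")
c=lambda a,u,v,k=4,w=50:cv2.resize(a[v-w//2-10:v+w//2+10,u-w//2-7:u+w//2+8],(400,300*70//75*75//70),interpolation=cv2.INTER_CUBIC)
cv2.imwrite("pics/crop.png",np.vstack([np.hstack([c(im,392,220),c(im,248,190)]),np.hstack([c(s,318,330),c(s,250,190)])]))
hsv=cv2.cvtColor(im,cv2.COLOR_BGR2HSV)
def big(m,box):
    k=np.zeros_like(m);u0,v0,u1,v1=box;k[v0:v1,u0:u1]=m[v0:v1,u0:u1]
    cs,_=cv2.findContours(k,0,2);cc=max(cs,key=cv2.contourArea);return cc
def rect(cc,z,name):
    rc=cv2.minAreaRect(cc);b=cv2.boxPoints(rc)
    P=np.array([ray("top",p,z) for p in b]);print(name,rc,P.mean(0),"sides",np.linalg.norm(P[1]-P[0]),np.linalg.norm(P[2]-P[1]),"dirs",np.degrees(np.arctan2(*(P[1]-P[0])[[1,0]])),np.degrees(np.arctan2(*(P[2]-P[1])[[1,0]])))
rect(big(cv2.inRange(hsv,(20,120,120),(34,255,255)),(375,195,412,245)),9,"tag")
rect(big(cv2.inRange(hsv,(0,0,150),(180,70,255)),(220,155,275,225)),105,"block")
cc=big(cv2.inRange(hsv,(0,180,120),(4,255,255))|cv2.inRange(hsv,(174,180,120),(180,255,255)),(105,205,135,235))
(u,v),rad=cv2.minEnclosingCircle(cc);print("red",u,v,rad,cv2.contourArea(cc),ray("top",(u,v),76))
E
```

```text
tag ((391.5, 220.0), (34.0, 15.0), 90.0) [ 549.2 -312.     9. ] sides 38.25009935776373 87.44548649603342 dirs -86.12753466845281 179.7560593541305
block ((247.52410888671875, 189.98867797851562), (43.93992614746094, 61.649192810058594), 1.3639274835586548) [580.4  53.5 105. ] sides 150.22063187043562 105.72825437029522 dirs 3.5612942226584154 -87.59778729879115
red 118.75 218.625 4.550168991088867 53.0 [494.8 357.7  76. ]
```

View pics/crop.png

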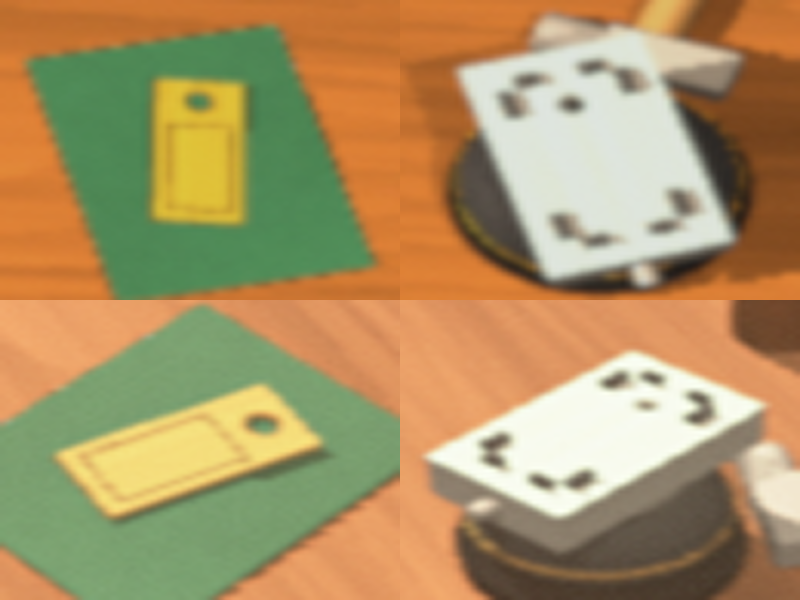

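The eyelet is at the upper (+x) end of the tag. The block's hole is at the upper left, about (244,179). The block's corners are clear in the crop.

```bash
cat >> h.py <<'E'
def mv(target,yawdeg=None):
    """tool-frame shift (units of 30mm) to world TCP target, and turn needed (units of 6deg) to put tool x at yawdeg"""
    o=r.get_obs();R=np.array(o["ee_rot"]);p=np.array(o["position"])
    d=R.T@(np.asarray(target)-p);yaw=np.degrees(np.arctan2(R[1,0],R[0,0]))
    print("t",round(o["time_s"],2),"p",p,"yaw",yaw,"F",np.array(o["contact_force"]),"w",o["grip_width"])
    print("shift mm",d,"units",np.round(d/30,2),"turn units(+)", None if yawdeg is None else np.round(-((yawdeg-yaw+180)%360-180)/6,2))
E
python3 - <<'E'
from h import *
C=[(225.3,171.3),(253.1,162.5),(270.8,210.9),(240.4,219.8)]
P=np.array([ray("top",c,105) for c in C]);print(P)
print([np.linalg.norm(P[i]-P[i-1]) for i in range(4)],P.mean(0))
h=ray("top",(243.8,179),105);d=h-P.mean(0);print("hole",h,np.linalg.norm(d),np.degrees(np.arctan2(d[1],d[0])),[np.degrees(np.arctan2(*(a-b)[[1,0]])) for a,b in((P[0],P[3]),(P[1],P[2]))])
mv((549,-312,150),180)
for z in (300,):
  mv((480,340,260),180)
E
```

```text
[[621.4 109.8 105. ]
 [647.8  45.  105. ]
 [532.6  -4.7 105. ]
 [506.8  64.7 105. ]]
[np.float64(123.20412973693855), np.float64(69.91324426484972), np.float64(125.41788098656852), np.float64(73.98449314090472)] [577.2  53.7 105. ]
hole [605.4  64.2 105. ] 30.131440756497565 20.403775117779055 [np.float64(21.487757482369226), np.float64(23.344516953169357)]
t 0.15 p [249.4 626.7 221.7] yaw 158.29673687915178 F [-0.  -1.  -0.5] w 87.23277537463879
shift mm [-625.5 -761.3   72.9] units [-20.9 -25.4   2.4] turn units(+) -3.62
t 0.15 p [249.4 626.7 221.7] yaw 158.29673687915178 F [-0.  -1.  -0.5] w 87.23277537463879
shift mm [-320.3 -181.2  -38. ] units [-10.7  -6.   -1.3] turn units(+) -3.62
```

Request:
{"op": "jog_arm", "data": {
  "claw": [1,1,1,1,1,1,1,1,1,1],
  "delta_pos": [
    [-1,-0.5,0],
    [-1,-0.5,0],
    [-1,-0.5,0],
    [-1,-0.5,0],
    [-1,-0.5,0],
    [-1,-0.5,0],
    [-1,-0.5,0],
    [-1,-0.5,0],
    [-0.5,-1,0],
    [-0.5,-1,0]
  ],
  "turn": [0,0,0,0,0,0,0,0,0,0]
}}

```text
time_s: 1.15
position: [434.4, 358.5, 222.1]
ee_rot: [[-0.929, 0.371, -0.0], [0.371, 0.929, -0.001], [0.0, -0.001, -1.0]]
contact_force: [0.4, 0.5, 0.2]
grip_width: 87.0
grasp_force: 0.0
```

Request:
{"op": "jog_arm", "data": {
  "claw": [1,1,1,1,1,1,1,1,1,1],
  "delta_pos": [
    [-0.4,-1,0],
    [-0.4,-1,0],
    [-0.4,-1,0],
    [-0.4,-1,0],
    [0,-1,0],
    [0,-1,0],
    [0,-1,0],
    [0,-1,0],
    [0,-1,0],
    [0,-1,0]
  ],
  "turn": [-0.9,-0.9,-0.9,-0.9,0,0,0,0,0,0]
}}

```text
time_s: 2.15
position: [451.5, 51.6, 222.4]
ee_rot: [[-1.0, 0.002, -0.0], [0.002, 1.0, 0.0], [0.0, 0.0, -1.0]]
contact_force: [0.6, 0.4, -0.2]
grip_width: 86.8
grasp_force: 0.0
```

```bash
python3 - <<'E'
from h import *
i=r.camera_info("wrist");cv2.imwrite("pics/w1.png",r.capture("wrist"))
np.savez("w1.npz",mtx=i["mtx"],T=i["T"])
mv((549,-312,130),180);mv((549,-312,130),179);print(r.get_obs()["joint_pos"])
print(proj("wrist",(577,54,105)),proj("wrist",(495,358,76)))
E
```

```text
t 2.2 p [451.4  46.  222.5] yaw 179.49339886140257 F [-0.9 -4.3 -0.6] w 87.27236644864301
shift mm [-100.8 -356.8   93.5] units [ -3.4 -11.9   3.1] turn units(+) -0.08
t 2.2 p [451.4  46.  222.5] yaw 179.49339886140257 F [-0.9 -4.3 -0.6] w 87.27236644864301
shift mm [-100.8 -356.8   93.5] units [ -3.4 -11.9   3.1] turn units(+) 0.08
[-0.4  0.1  0.2  2.  -0.   1.   1.4]
[261.8 309.2] [556.4 220.5]
```

Request:
{"op": "jog_arm", "data": {
  "claw": [1,1,1,1,1,1,1,1,1,1],
  "delta_pos": [
    [-0.2,-1,0],
    [-0.3,-1,0],
    [-0.3,-1,0],
    [-0.3,-1,0],
    [-0.3,-1,0],
    [-0.3,-1,0],
    [-0.3,-1,0],
    [-0.3,-1,0],
    [-0.3,-1,0],
    [-0.3,-1,0]
  ],
  "turn": [0,0,0,0,0,0,0,0,0,0]
}}

```text
time_s: 3.2
position: [538.6, -248.1, 222.2]
ee_rot: [[-1.0, 0.002, -0.0], [0.002, 1.0, 0.0], [0.0, 0.0, -1.0]]
contact_force: [0.8, 0.6, 0.2]
grip_width: 86.9
grasp_force: 0.0
```

Request:
{"op": "jog_arm", "data": {
  "claw": [1,1,1,1],
  "delta_pos": [
    [-0.3,-1,0.8],
    [-0.1,-0.9,0.8],
    [0,0,0.8],
    [0,0,0]
  ],
  "turn": [0,0,0,0]
}}

```text
time_s: 3.6
position: [547.8, -303.6, 146.6]
ee_rot: [[-1.0, 0.003, -0.007], [0.003, 1.0, 0.003], [0.007, 0.003, -1.0]]
contact_force: [-0.1, 0.8, 0.4]
grip_width: 87.0
grasp_force: 0.0
```

```bash
python3 - <<'E'
from h import *
i=r.camera_info("wrist");b=r.capture("wrist");cv2.imwrite("pics/w2.png",b)
a=cv2.imread("pics/w1.png");z=np.load("w1.npz");j={"mtx":z["mtx"],"T":z["T"]}
# tag
h=cv2.cvtColor(b,cv2.COLOR_BGR2HSV);m=cv2.inRange(h,(18,120,110),(34,255,255))
k=np.zeros_like(m);u,v=proj("wrist",(549,-312,9),i).astype(int);print("exp",u,v);
cs,hi=cv2.findContours(m,cv2.RETR_CCOMP,2)
c=min(range(len(cs)),key=lambda n:(np.hypot(*(np.array(cv2.minAreaRect(cs[n])[0])-(u,v))) if cv2.contourArea(cs[n])>2000 else 1e9))
def ft(cc,z,info):
    P=np.array([ray("wrist",p,z,info)[:2] for p in cc.reshape(-1,2)],np.float32);return cv2.minAreaRect(P)
print("tag",ft(cs[c],9,i))
for n in range(len(cs)):
    if hi[0][n][3]==c and cv2.contourArea(cs[n])>30: print("child",cv2.contourArea(cs[n]),ft(cs[n],9,i))
def sm(x):return cv2.resize(x,(400,300))
cv2.imwrite("pics/ww.png",np.hstack([sm(a),sm(b)]))
h=cv2.cvtColor(a,cv2.COLOR_BGR2HSV);m=cv2.inRange(h,(0,0,130),(180,70,255))
u,v=proj("wrist",(577,54,105),j).astype(int)
cs,hi=cv2.findContours(m,cv2.RETR_CCOMP,2)
c=max((n for n in range(len(cs)) if cv2.pointPolygonTest(cs[n],(float(u),float(v)),True)>-10 and hi[0][n][3]<0),key=lambda n:cv2.contourArea(cs[n]))
print("block",ft(cs[c],105,j))
for n in range(len(cs)):
    if hi[0][n][3]==c and cv2.contourArea(cs[n])>15: print("child",cv2.contourArea(cs[n]),ft(cs[n],105,j))
mv((549,-312,130),180)
E
```

```text
exp 243 185
tag ((548.0293579101562, -314.815673828125), (36.42292404174805, 83.59468078613281), 89.84503173828125)
child 140.5 ((578.7987060546875, -314.5936279296875), (13.938658714294434, 13.564434051513672), 89.78994750976562)
child 76.0 ((540.4998168945312, -327.72259521484375), (1.962399959564209, 38.39226531982422), 88.72686004638672)
child 103.5 ((538.352294921875, -301.5755310058594), (2.954540967941284, 51.02033996582031), 88.7276382446289)Traceback (most recent call last):
  File "<stdin>", line 19, in <module>
ValueError: max() iterable argument is empty
```

View pics/ww.png

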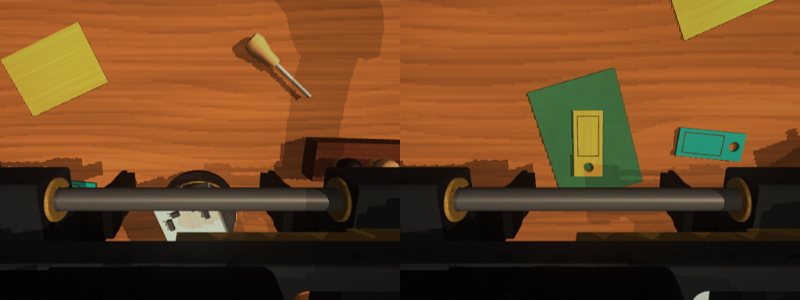

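The right-hand picture shows the tag clear, with the eyelet at the near-finger end. The measured size of 83.6×36.4 mm matches the given one. The left-hand picture shows the block partly hidden behind the fingers, so I'll look at it again later from the other side. Now I'll descend.

Request:
{"op": "jog_arm", "data": {
  "claw": [1,1,1,1,1,1,1],
  "delta_pos": [
    [0,-0.37,0.8],
    [0,0,0.8],
    [0,0,0.8],
    [0,0,0.8],
    [0,0,0.8],
    [0,0,0.3],
    [0,0,0]
  ],
  "turn": [0,0,0,0,0,0,0]
}}

```text
time_s: 4.35
position: [550.5, -314.5, 21.5]
ee_rot: [[-1.0, 0.001, -0.0], [0.001, 1.0, 0.001], [0.0, 0.001, -1.0]]
contact_force: [0.0, -0.2, 0.7]
grip_width: 87.1
grasp_force: 0.0
```

```bash
python3 - <<'E'
from h import *
mv((548,-314.8,5.5),180)
E
```

```text
t 4.35 p [ 550.5 -314.5   21.5] yaw 179.96447724358646 F [ 0.  -0.2  0.7] w 87.13856951260678
shift mm [ 2.5 -0.4 16. ] units [ 0.1 -0.   0.5] turn units(+) -0.01
```

Request:
{"op": "jog_arm", "data": {
  "claw": [1,1,1,0.3,0.3,0.3,0.3,0.3,0.3],
  "delta_pos": [
    [0.08,0,0.3],
    [0,0,0.23],
    [0,0,0],
    [0,0,0],
    [0,0,0],
    [0,0,0],
    [0,0,0],
    [0,0,0],
    [0,0,0]
  ],
  "turn": [0,0,0,0,0,0,0,0,0],
  "grip_force": 20
}}

```text
time_s: 5.25
position: [547.8, -315.4, 5.6]
ee_rot: [[-1.0, 0.002, 0.0], [0.002, 1.0, 0.0], [-0.0, 0.0, -1.0]]
contact_force: [0.3, -0.1, 0.8]
grip_width: 46.9
grasp_force: 0.0
```

Request:
{"op": "jog_arm", "data": {
  "claw": [0,0,0,0],
  "delta_pos": [
    [0,0,0],
    [0,0,0],
    [0,0,0],
    [0,0,0]
  ],
  "turn": [0,0,0,0],
  "grip_force": 25
}}

```text
time_s: 5.65
position: [547.8, -315.3, 5.6]
ee_rot: [[-1.0, 0.002, -0.0], [0.002, 1.0, 0.0], [0.0, 0.0, -1.0]]
contact_force: [-0.8, 1.0, 0.7]
grip_width: 35.4
grasp_force: 25.0
```

```bash
python3 - <<'E'
from h import *
mv((680,90,210),202)
E
```

```text
t 5.65 p [ 547.8 -315.3    5.6] yaw 179.89679866428565 F [-0.8  1.   0.7] w 35.361587875220565
shift mm [-131.4  405.6 -204.3] units [-4.4 13.5 -6.8] turn units(+) -3.68
```

Gripped at 35.4 mm. I'll lift it and carry it over the fixture's far side so the camera can see the nest.

Request:
{"op": "jog_arm", "data": {
  "claw": [0,0,0,0,0,0,0,0,0,0],
  "delta_pos": [
    [0,0,-0.5],
    [0,0,-1],
    [0,0,-1],
    [-0.5,0.5,-1],
    [-0.5,1,-1],
    [-0.5,1,-1],
    [-0.5,1,-1],
    [-0.5,1,-0.3],
    [-0.5,1,0],
    [-0.5,1,0]
  ],
  "turn": [0,0,0,0,0,0,0,0,0,0]
}}

```text
time_s: 6.65
position: [653.7, -119.5, 211.5]
ee_rot: [[-1.0, 0.002, 0.002], [0.002, 1.0, -0.0], [-0.002, -0.0, -1.0]]
contact_force: [0.6, -0.4, -1.6]
grip_width: 35.6
grasp_force: 25.0
```

Request:
{"op": "jog_arm", "data": {
  "claw": [0,0,0,0,0,0,0,0,0,0],
  "delta_pos": [
    [-0.5,1,0],
    [-0.4,1,0],
    [0,1,0],
    [0,1,0],
    [0,1,0],
    [0,1,0],
    [0,1,0],
    [0,0,0],
    [0,0,0],
    [0,0,0]
  ],
  "turn": [0,0,0,0,0,-0.9,-0.9,-0.9,-0.98,0]
}}

```text
time_s: 7.65
position: [677.6, 89.2, 210.6]
ee_rot: [[-0.927, -0.374, 0.001], [-0.374, 0.927, 0.0], [-0.001, -0.0, -1.0]]
contact_force: [-0.1, 0.2, -1.8]
grip_width: 35.1
grasp_force: 25.0
```

```bash
cat > fx.py <<'E'
from h import *
import sys
i=r.camera_info("wrist");a=r.capture("wrist");cv2.imwrite(sys.argv[1],a)
h=cv2.cvtColor(a,cv2.COLOR_BGR2HSV);m=cv2.inRange(h,(0,0,130),(180,75,255))
cs,hi=cv2.findContours(m,cv2.RETR_CCOMP,2)
T=lambda cc:np.array([ray("wrist",p,105,i)[:2] for p in cc.reshape(-1,2)],np.float32)
print("exp px",proj("wrist",(577,54,105),i),"hole",proj("wrist",(605,64,105),i))
for n in range(len(cs)):
    A=cv2.contourArea(cs[n])
    if A>3000: print("OUT",A,cv2.minAreaRect(T(cs[n])))
    elif A>20 and hi[0][n][3]>=0: 
        rc=cv2.minAreaRect(T(cs[n]));print(A,np.array(rc[0]),np.array(rc[1]),round(rc[2],1))
mv((577,54,140),202)
E
python3 fx.py pics/w3.png
```

```text
exp px [258.9  60.4] hole [257.2  99.4]
OUT 13682.5 ((599.0033569335938, 48.653228759765625), (124.28197479248047, 98.25944519042969), 20.913776397705078)
103.0 [616.3  81.9] [ 6.5 11.7] 22.0
95.0 [625.4  57.3] [ 6.5 10.8] 22.0
160.5 [601.5  87.6] [15.1  7.4] 23.3
156.5 [618.7  43.3] [15.   7.4] 21.1
130.0 [604.8  63.7] [10.3 10.2] 68.1
t 7.7 p [677.6  88.9 210.4] yaw -158.16709946355232 F [ 1.  -0.1 -0.7] w 35.31979952513449
shift mm [106.4   5.1  70.4] units [3.5 0.2 2.4] turn units(+) -0.03
```

View pics/w3.png

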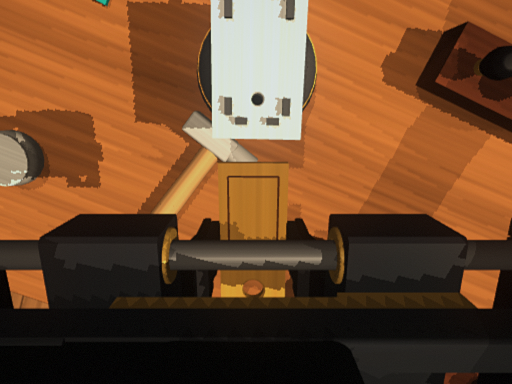

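The picture shows the nest, with the hole at (257,99), and the held tag: its tail edge is at row 163, columns 219–288, and its eyelet is near (253,289). I'll check the tag's position in the hand against this.

```bash
python3 - <<'E'
from h import *
o=r.get_obs();R=np.array(o["ee_rot"]);p=np.array(o["position"])
for uv in((219.5,163),(288,163),(253.5,163),(253,287),(219,235),(287,235)): print(uv,R.T@(ray("wrist",uv,p[2]+3.4)-p))
g=np.radians(21.3);h=np.array([604.8,63.7]);c=h-30*np.array([np.cos(g),np.sin(g)]);print(c)
mv((*c,125),201.3)
E
```

```text
(219.5, 163) [ 41.3 -16.8  -3.4]
(288, 163) [41.3 18.  -3.4]
(253.5, 163) [41.3  0.5 -3.4]
(253, 287) [-28.9   0.3  -3.4]
(219, 235) [  2.3 -18.   -3.4]
(287, 235) [ 2.3 18.6 -3.4]
[576.8  52.8]
t 7.7 p [677.6  88.9 210.4] yaw -158.16709946355232 F [ 1.  -0.1 -0.7] w 35.31979952513449
shift mm [107.    4.   85.4] units [3.6 0.1 2.9] turn units(+) 0.09
```

Request:
{"op": "jog_arm", "data": {
  "claw": [0,0,0,0,0,0,0,0],
  "delta_pos": [
    [0.8,0.13,0],
    [0.8,0,0.5],
    [0.8,0,0.5],
    [0.8,0,0.6],
    [0.37,0,0.6],
    [0,0,0.6],
    [0,0,0],
    [0,0,0]
  ],
  "turn": [0.09,0,0,0,0,0,0,0]
}}

```text
time_s: 8.5
position: [577.1, 53.4, 126.2]
ee_rot: [[-0.931, -0.364, 0.001], [-0.364, 0.931, 0.0], [-0.001, -0.0, -1.0]]
contact_force: [1.1, 0.8, -0.0]
grip_width: 35.3
grasp_force: 25.0
```

```bash
python3 - <<'E'
from h import *
mv((576.8,52.8,107),201.3)
E
```

```text
t 8.5 p [577.1  53.4 126.2] yaw -158.64907692227365 F [ 1.1  0.8 -0. ] w 35.319135795119394
shift mm [ 0.5 -0.4 19.2] units [ 0.  -0.   0.6] turn units(+) 0.01
```

Request:
{"op": "jog_arm", "data": {
  "claw": [0,0,0,0,0],
  "delta_pos": [
    [0,0,0.2],
    [0,0,0.2],
    [0,0,0.1],
    [0,0,0.1],
    [0,0,0]
  ],
  "turn": [0,0,0,0,0]
}}

```text
time_s: 9.0
position: [576.4, 53.5, 107.1]
ee_rot: [[-0.931, -0.365, -0.001], [-0.365, 0.931, -0.0], [0.001, 0.0, -1.0]]
contact_force: [-0.9, 0.1, -1.2]
grip_width: 35.5
grasp_force: 25.0
```

Request:
{"op": "jog_arm", "data": {
  "claw": [0,0],
  "delta_pos": [
    [0,0,0.04],
    [0,0,0]
  ],
  "turn": [0,0]
}}

```text
time_s: 9.2
position: [576.9, 53.5, 106.6]
ee_rot: [[-0.931, -0.365, 0.0], [-0.365, 0.931, 0.0], [-0.0, -0.0, -1.0]]
contact_force: [-0.7, -0.6, -1.9]
grip_width: 35.3
grasp_force: 25.0
```

Request:
{"op": "jog_arm", "data": {
  "claw": [0.6,0.6,0.6,0.6,0.6,0.6,0.6,0.6],
  "delta_pos": [
    [0,0,0],
    [0,0,0],
    [0,0,0],
    [0,0,0],
    [0,0,-0.5],
    [0,0,-1],
    [0,0,-1],
    [0,0,0]
  ],
  "turn": [0,0,0,0,0,0,0,0]
}}

```text
time_s: 10.0
position: [579.6, 53.7, 185.8]
ee_rot: [[-0.931, -0.365, 0.008], [-0.365, 0.931, 0.002], [-0.008, -0.002, -1.0]]
contact_force: [0.8, -0.1, 0.3]
grip_width: 52.3
grasp_force: 0.0
```

```bash
python3 - <<'E'
from h import *
mv((680,93,225),201.3); mv((495,358,150),201.3)
print(r.get_obs()["joint_pos"])
E
```

```text
t 10.0 p [579.6  53.7 185.8] yaw -158.57120186549878 F [ 0.8 -0.1  0.3] w 52.32267317164547
shift mm [-108.2   -0.1  -38.3] units [-3.6 -0.  -1.3] turn units(+) 0.02
t 10.0 p [579.6  53.7 185.8] yaw -158.57120186549878 F [ 0.8 -0.1  0.3] w 52.32267317164547
shift mm [-32.2 314.2  35.5] units [-1.1 10.5  1.2] turn units(+) 0.02
[-0.3  0.3  0.2  1.8 -0.1  1.   1.9]
```

Request:
{"op": "jog_arm", "data": {
  "claw": [0.6,0.6,0.6,0.6,0.6,0.6],
  "delta_pos": [
    [-0.8,0,-0.4],
    [-0.8,0,-0.4],
    [-0.8,0,-0.5],
    [-0.8,0,0],
    [-0.4,0,0],
    [0,0,0]
  ],
  "turn": [0,0,0,0,0,0]
}}

```text
time_s: 10.6
position: [677.8, 94.0, 219.0]
ee_rot: [[-0.93, -0.367, -0.001], [-0.367, 0.93, -0.0], [0.001, 0.0, -1.0]]
contact_force: [0.2, 0.5, 0.1]
grip_width: 51.9
grasp_force: 0.0
```

```bash
python3 - <<'E'
from h import *
i=r.camera_info("wrist");a=r.capture("wrist");u,v=proj("wrist",(604.8,63.7,110),i).astype(int);print(u,v)
cv2.imwrite("pics/w4.png",a)
u,v=proj("wrist",(577,53,110),i).astype(int)
y0=max(0,v-100);cv2.imwrite("pics/w4c.png",cv2.resize(a[y0:v+100,u-80:u+80],None,fx=3,fy=3,interpolation=cv2.INTER_CUBIC)[:600])
h=cv2.cvtColor(a,cv2.COLOR_BGR2HSV);m=cv2.inRange(h,(15,100,90),(36,255,255));m[v+110:]=0
cs,hi=cv2.findContours(m,cv2.RETR_CCOMP,2)
for n in range(len(cs)):
    A=cv2.contourArea(cs[n])
    if A>40:
        rc=cv2.minAreaRect(np.array([ray("wrist",p,110,i)[:2] for p in cs[n].reshape(-1,2)],np.float32));print(A,hi[0][n][3],np.array(rc[0]),np.array(rc[1]),round(rc[2],1))
mv((495,358,150),201.3)
E
```

```text
250 96
278.5 -1 [669.5  42.8] [14.1 22.6] 76.2
95.0 -1 [569.5  95.4] [58.5 11.1] 21.1
42.0 -1 [599.3  16.6] [56.1  9.8] 21.1
4923.5 -1 [577.3  53.6] [84.6 36.2] 21.3
177.0 16 [605.3  64.9] [11.4 12.7] 65.6
t 10.65 p [676.8  93.2 219.1] yaw -158.53631574862507 F [-0.3 -0.7  0.3] w 52.08655371801764
shift mm [ 72.2 313.   69.3] units [ 2.4 10.4  2.3] turn units(+) 0.03
```

View pics/w4c.png

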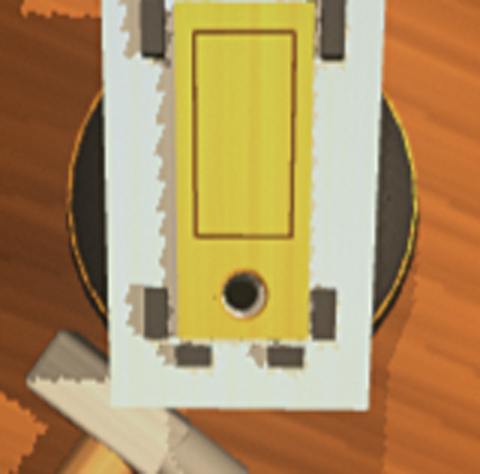

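The tag lies flat between the stops with its eyelet concentric on the hole: measured centre (577.3, 53.6), 21.3° yaw. Next is the pin. I'll turn the tool so that its closing line is across the rack's row.

Request:
{"op": "jog_arm", "data": {
  "claw": [0.6,0.6,0.6,0.6,0.6,0.6,0.6,0.6,0.6,0.6],
  "delta_pos": [
    [0.4,0.8,0],
    [0.4,0.8,0],
    [0.4,0.8,0],
    [0.4,0.8,0],
    [0.4,0.8,0],
    [0.4,0.8,0],
    [0.4,0.8,0],
    [0.4,0.8,0],
    [0.3,0.8,0.3],
    [0,0.4,0.3]
  ],
  "turn": [0,0,0,0,0,0,0,0,0,0]
}}

```text
time_s: 11.65
position: [493.5, 268.0, 202.2]
ee_rot: [[-0.93, -0.368, -0.001], [-0.368, 0.93, 0.001], [0.001, 0.001, -1.0]]
contact_force: [-0.5, -0.2, 0.1]
grip_width: 52.0
grasp_force: 0.0
```

Request:
{"op": "jog_arm", "data": {
  "claw": [0.6,0.6,0.6,0.6,0.6,0.6,0.6,0.6,0.6,0.6],
  "delta_pos": [
    [0,0,0],
    [0,0,0],
    [0,0,0],
    [0,0,0],
    [0,0,0],
    [0,0,0],
    [0,0,0],
    [0,0,0],
    [0,0,0],
    [0,0,0]
  ],
  "turn": [1,1,1,1,1,1,1,1,1,1]
}}

```text
time_s: 12.65
position: [496.3, 265.6, 201.8]
ee_rot: [[-0.778, 0.628, -0.0], [0.628, 0.778, -0.001], [-0.0, -0.001, -1.0]]
contact_force: [-0.2, 1.3, 0.7]
grip_width: 51.9
grasp_force: 0.0
```

Request:
{"op": "jog_arm", "data": {
  "claw": [0.6,0.6,0.6,0.6,0.6,0.6,0.6,0.6,0.6,0.6],
  "delta_pos": [
    [0,0,0],
    [0,0,0],
    [0,0,0],
    [0,0,0],
    [0,0,0],
    [0,0,0],
    [0,0,0],
    [0,0,0],
    [0,0,0],
    [0,0,0]
  ],
  "turn": [1,1,1,1,1,1,1,1,0.5,0]
}}

```text
time_s: 13.65
position: [496.2, 265.8, 201.9]
ee_rot: [[-0.007, 1.0, -0.0], [1.0, 0.007, -0.001], [-0.001, -0.0, -1.0]]
contact_force: [0.2, -0.4, -0.8]
grip_width: 52.0
grasp_force: 0.0
```

```bash
cat > pin.py <<'E'
from h import *
import sys
i=r.camera_info("wrist");a=r.capture("wrist");cv2.imwrite(sys.argv[1],a)
h=cv2.cvtColor(a,cv2.COLOR_BGR2HSV);m=cv2.inRange(h,(0,170,90),(5,255,255))|cv2.inRange(h,(172,170,90),(180,255,255))
zt=float(sys.argv[2])
cs,_=cv2.findContours(m,0,2)
for c in sorted(cs,key=cv2.contourArea)[-4:]:
    P=np.array([ray("wrist",p,zt,i)[:2] for p in c.reshape(-1,2)],np.float32);e=cv2.minEnclosingCircle(P)
    print(cv2.contourArea(c),cv2.minEnclosingCircle(c),e)
print("exp",proj("wrist",(495,358,76),i))
mv((495,358,150),90)
E
python3 pin.py pics/w5.png 76
```

```text
492.0 ((251.0, 82.19999694824219), 13.237927436828613) ((494.0028381347656, 357.53753662109375), 11.078245162963867)
exp [252.   81.7]
t 13.7 p [496.2 266.  202. ] yaw 90.44815218524074 F [ 0.1 -0.3 -0.7] w 52.224488331418215
shift mm [92.1 -0.5 51.9] units [ 3.1 -0.   1.7] turn units(+) 0.07
```

View pics/w5.png

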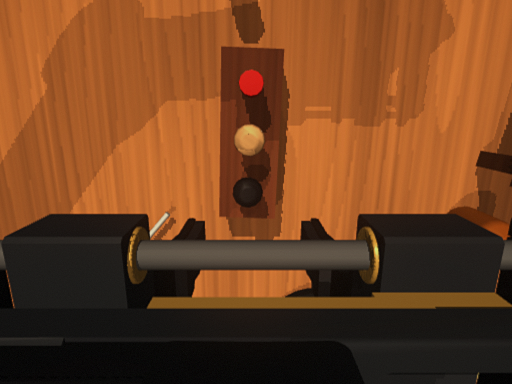

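The pin's knob is at (251,82), which is (494.0, 357.5) with a radius of 11.1 mm. That matches the given size and the top view.

Request:
{"op": "jog_arm", "data": {
  "claw": [0.6,0.6,0.6,0.6,0.6,0.6],
  "delta_pos": [
    [0.8,-0.05,0.4],
    [0.8,0,0.4],
    [0.8,0,0.4],
    [0.65,0,0.4],
    [0,0,0.9],
    [0,0,0]
  ],
  "turn": [0,0,0,0,0,0]
}}

```text
time_s: 14.3
position: [490.9, 358.4, 123.3]
ee_rot: [[-0.011, 1.0, -0.006], [1.0, 0.011, -0.005], [-0.005, -0.006, -1.0]]
contact_force: [-0.6, 0.2, 0.7]
grip_width: 52.1
grasp_force: 0.0
```

```bash
python3 - <<'E'
from h import *
mv((494,357.5,47),90)
E
```

```text
t 14.3 p [490.9 358.4 123.3] yaw 90.60678790031132 F [-0.6  0.2  0.7] w 52.05936553299845
shift mm [-0.6  3.6 76.3] units [-0.   0.1  2.5] turn units(+) 0.1
```

Request:
{"op": "jog_arm", "data": {
  "claw": [0.6,0.6,0.6,0.6,0.6,0.6],
  "delta_pos": [
    [0,0,0.4],
    [0,0,0.6],
    [0,0,0.6],
    [0,0,0.6],
    [0,0,0.4],
    [0,0,0]
  ],
  "turn": [0,0,0,0,0,0]
}}

```text
time_s: 14.9
position: [493.3, 357.5, 48.3]
ee_rot: [[-0.007, 1.0, -0.002], [1.0, 0.007, -0.001], [-0.001, -0.002, -1.0]]
contact_force: [0.1, 0.7, -0.2]
grip_width: 52.0
grasp_force: 0.0
```

```bash
python3 - <<'E'
from h import *
mv((494,357.5,47),90)
E
```

```text
t 14.9 p [493.3 357.5  48.3] yaw 90.40828213942748 F [ 0.1  0.7 -0.2] w 51.979449627717315
shift mm [-0.   0.7  1.3] units [-0.  0.  0.] turn units(+) 0.07
```

Request:
{"op": "jog_arm", "data": {
  "claw": [0,0,0,0,0,0,0,0],
  "delta_pos": [
    [0,0,0],
    [0,0,0],
    [0,0,0],
    [0,0,0],
    [0,0,0],
    [0,0,0],
    [0,0,0],
    [0,0,0]
  ],
  "turn": [0,0,0,0,0,0,0,0],
  "grip_force": 25
}}

```text
time_s: 15.7
position: [494.1, 358.5, 49.9]
ee_rot: [[-0.008, 1.0, 0.0], [1.0, 0.008, 0.001], [0.001, 0.0, -1.0]]
contact_force: [-0.3, 0.1, 4.4]
grip_width: 21.5
grasp_force: 25.0
```

```bash
python3 - <<'E'
from h import *
mv((605,64.2,160),90)
E
```

```text
t 15.7 p [494.1 358.5  49.9] yaw 90.43797029907161 F [-0.3  0.1  4.4] w 21.51968810587264
shift mm [-295.1  108.7 -110.3] units [-9.8  3.6 -3.7] turn units(+) 0.07
```

Request:
{"op": "jog_arm", "data": {
  "claw": [0,0,0,0,0,0,0,0,0,0],
  "delta_pos": [
    [0,0,-0.4],
    [0,0,-0.7],
    [0,0,-1],
    [0,0,-1],
    [0,0,-1],
    [-0.9,0,-0.5],
    [-0.9,0.3,0],
    [-0.9,0.4,0],
    [-0.9,0.4,0],
    [-0.9,0.4,0]
  ],
  "turn": [0,0,0,0,0,0,0,0,0,0]
}}

```text
time_s: 16.7
position: [540.1, 222.5, 188.0]
ee_rot: [[-0.008, 1.0, 0.0], [1.0, 0.008, 0.0], [0.0, 0.0, -1.0]]
contact_force: [0.5, 0.0, -0.7]
grip_width: 21.7
grasp_force: 25.0
```

Request:
{"op": "jog_arm", "data": {
  "claw": [0,0,0,0,0,0,0,0],
  "delta_pos": [
    [-0.9,0.4,0],
    [-0.9,0.4,0],
    [-0.9,0.4,0],
    [-0.9,0.4,0],
    [-0.9,0.4,0],
    [-0.5,0.2,0],
    [0,0,0],
    [0,0,0]
  ],
  "turn": [0,0,0,0,0,0,0,0]
}}

```text
time_s: 17.5
position: [606.6, 75.4, 187.3]
ee_rot: [[-0.008, 1.0, -0.001], [1.0, 0.008, 0.001], [0.001, -0.001, -1.0]]
contact_force: [0.3, 0.6, -0.8]
grip_width: 20.9
grasp_force: 25.0
```

```bash
python3 - <<'E'
from h import *
b=r.capture("wrist");a=r.capture("side");u,v=proj("side",(605,64,130)).astype(int)
cv2.imwrite("pics/s6.png",np.hstack([cv2.resize(a[v-70:v+50,u-60:u+60],(400,400),interpolation=cv2.INTER_CUBIC),cv2.resize(b[192:,128:384],(400,400*192//256*4//3))]))
print("origin",u-60,v-70);mv((605,64.2,160),90)
E
```

```text
origin 197 100
t 17.6 p [606.5  76.5 187.2] yaw 90.6060961141595 F [ 0.   0.4 -1.7] w 21.61242015230944
shift mm [-12.3  -1.6  27.2] units [-0.4 -0.1  0.9] turn units(+) 0.1
```

View pics/s6.png

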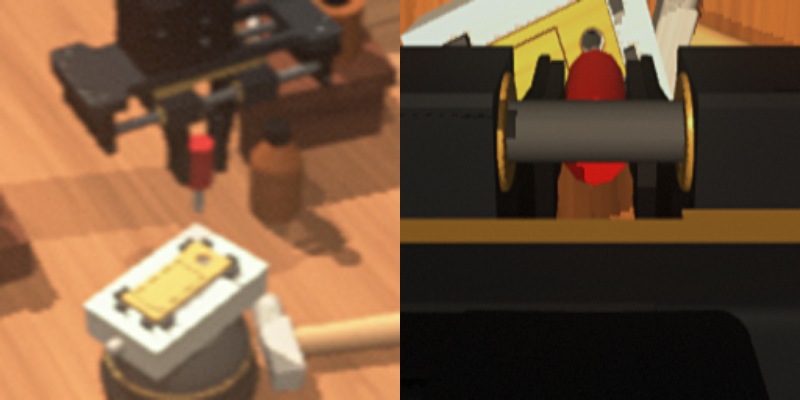

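The side view shows the pin hanging upright below the fingers. The wrist view shows the knob centred between the pads, with the top's far rim near (252,281). I'll use that to check the offset in the hand.

```bash
python3 - <<'E'
from h import *
o=r.get_obs();R=np.array(o["ee_rot"]);p=np.array(o["position"])
b=r.capture("wrist");h=cv2.cvtColor(b,cv2.COLOR_BGR2HSV);m=cv2.inRange(h,(0,170,60),(6,255,255))|cv2.inRange(h,(172,170,60),(180,255,255));m[:200]=0
ys,xs=np.nonzero(m);v=ys.max();print(v,xs.min(),xs.max(),xs[ys>v-2].mean(),ys.min())
print("far rim top", R.T@(ray("wrist",(xs[ys>v-2].mean(),v+.5),p[2]+26.5)-p))
print("near rim bottom", R.T@(ray("wrist",(xs.mean(),ys.min()),p[2]-9.5)-p))
E
```

```text
280 233 272 253.5 216
far rim top [-11.7   0.6 -26.5]
near rim bottom [8.7 0.2 9.5]
```

Request:
{"op": "jog_arm", "data": {
  "claw": [0,0,0,0,0],
  "delta_pos": [
    [-0.37,-0.05,0.3],
    [0,0,0.4],
    [0,0,0.3],
    [0,0,0.2],
    [0,0,0]
  ],
  "turn": [0,0,0,0,0]
}}

```text
time_s: 18.15
position: [604.8, 63.3, 149.9]
ee_rot: [[-0.008, 1.0, -0.003], [1.0, 0.008, -0.0], [-0.0, -0.003, -1.0]]
contact_force: [0.0, 0.3, -0.1]
grip_width: 21.0
grasp_force: 25.0
```

```bash
python3 - <<'E'
from h import *
mv((605,65.2,119),90)
b=r.capture("wrist");cv2.imwrite("pics/w7.png",cv2.resize(b[180:300,160:360],(800,480),interpolation=cv2.INTER_CUBIC))
E
```

```text
t 18.15 p [604.8  63.3 149.9] yaw 90.45050576104077 F [ 0.   0.3 -0.1] w 21.02550876970303
shift mm [ 1.9  0.3 30.9] units [0.1 0.  1. ] turn units(+) 0.08
```

View pics/w7.png

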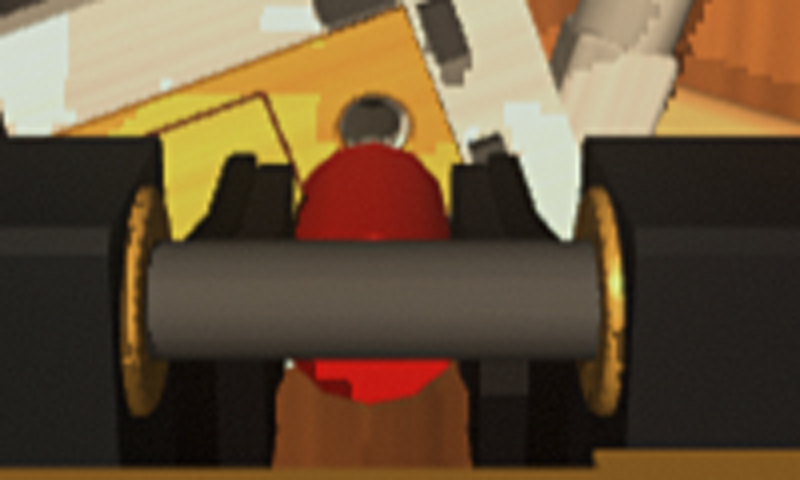

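The eyelet shows just beyond the knob, centred on it across: about column 374 against 373. I'll check the fore-aft offset from its far rim at row 95.

```bash
python3 - <<'E'
from h import *
o=r.get_obs();R=np.array(o["ee_rot"]);p=np.array(o["position"])
for uv in((374,93),(338,124),(411,124)): print(R.T@(ray("wrist",(160+uv[0]/4,180+uv[1]/4),110)-p),p)
mv((605,65.2,119),90)
E
```

```text
[ 7.5  0.7 40.7] [605.4  63.2 150.7]
[ 2.  -5.3 40.7] [605.4  63.2 150.7]
[ 2.   6.9 40.7] [605.4  63.2 150.7]
t 18.2 p [605.4  63.2 150.7] yaw 90.45084859140293 F [ 0.1 -0.2  0.2] w 21.26710760798579
shift mm [ 2.  -0.3 31.7] units [ 0.1 -0.   1.1] turn units(+) 0.08
```

Request:
{"op": "jog_arm", "data": {
  "claw": [0,0,0,0,0,0],
  "delta_pos": [
    [0.08,0.01,0],
    [0,0,0.1],
    [0,0,0.1],
    [0,0,0.1],
    [0,0,0.1],
    [0,0,0]
  ],
  "turn": [0,0,0,0,0,0]
}}

```text
time_s: 18.8
position: [605.6, 65.4, 138.9]
ee_rot: [[-0.008, 1.0, -0.001], [1.0, 0.008, -0.0], [-0.0, -0.001, -1.0]]
contact_force: [0.1, 0.4, -0.2]
grip_width: 21.1
grasp_force: 25.0
```

Request:
{"op": "jog_arm", "data": {
  "claw": [0,0,0,0,0],
  "delta_pos": [
    [0,0,0.15],
    [0,0,0.15],
    [0,0,0.15],
    [0,0,0.1],
    [0,0,0]
  ],
  "turn": [0,0,0,0,0]
}}

```text
time_s: 19.3
position: [605.6, 65.4, 122.2]
ee_rot: [[-0.008, 1.0, -0.001], [1.0, 0.008, -0.0], [-0.0, -0.001, -1.0]]
contact_force: [-0.7, -0.1, -0.3]
grip_width: 21.7
grasp_force: 25.0
```

Going in freely. I'll advance in small steps until it makes contact.

Request:
{"op": "jog_arm", "data": {
  "claw": [0,0,0],
  "delta_pos": [
    [0,0,0.06],
    [0,0,0.04],
    [0,0,0]
  ],
  "turn": [0,0,0]
}}

```text
time_s: 19.6
position: [605.8, 65.2, 119.9]
ee_rot: [[-0.007, 1.0, -0.0], [1.0, 0.007, -0.0], [-0.0, -0.0, -1.0]]
contact_force: [-1.3, -1.9, 1.3]
grip_width: 21.2
grasp_force: 25.0
```

Request:
{"op": "jog_arm", "data": {
  "claw": [0,0,0],
  "delta_pos": [
    [0,0,0.03],
    [0,0,0.02],
    [0,0,0]
  ],
  "turn": [0,0,0]
}}

```text
time_s: 19.9
position: [605.8, 65.2, 119.8]
ee_rot: [[-0.007, 1.0, -0.0], [1.0, 0.007, 0.001], [0.001, -0.0, -1.0]]
contact_force: [-5.2, -0.9, 9.9]
grip_width: 21.3
grasp_force: 25.0
```

The knob has seated on the tag: 10 N up, with the TCP about 10 mm above the tag top, as at the rack. Release and retreat.

Request:
{"op": "jog_arm", "data": {
  "claw": [0.5,0.5,0.5,0.5,0.5,0.5,0.5,0.5,0.5,0.5],
  "delta_pos": [
    [0,0,0],
    [0,0,0],
    [0,0,0],
    [0,0,0],
    [0,0,-0.3],
    [0,0,-0.7],
    [0,0,-1],
    [0,0,-1],
    [0,0,-0.5],
    [0,0,0]
  ],
  "turn": [0,0,0,0,0,0,0,0,0,0]
}}

```text
time_s: 20.9
position: [607.4, 65.5, 225.9]
ee_rot: [[-0.008, 1.0, 0.005], [1.0, 0.008, 0.001], [0.001, 0.005, -1.0]]
contact_force: [-0.4, -0.4, -0.8]
grip_width: 43.6
grasp_force: 0.0
```

Request:
{"op": "jog_arm", "data": {
  "claw": [0.5,0.5,0.5,0.5,0.5,0.5],
  "delta_pos": [
    [-0.8,0,0],
    [-0.8,0,0],
    [-0.8,0,0],
    [-0.8,0,0],
    [0,0,0],
    [0,0,0]
  ],
  "turn": [0,0,0,0,0,0]
}}

```text
time_s: 21.5
position: [606.0, -30.5, 222.1]
ee_rot: [[-0.007, 1.0, -0.002], [1.0, 0.007, 0.0], [0.0, -0.002, -1.0]]
contact_force: [0.5, 0.5, -0.0]
grip_width: 43.6
grasp_force: 0.0
```

```bash
python3 pin.py pics/w8.png 146; python3 - <<'E'
from h import *
a=r.capture("side");b=cv2.imread("pics/w8.png");u,v=proj("side",(577,54,115)).astype(int);x,y=proj("wrist",(600,60,110)).astype(int);y=max(y,75)
cv2.imwrite("pics/end.png",np.hstack([cv2.resize(a[v-50:v+50,u-50:u+50],(400,400),interpolation=cv2.INTER_CUBIC),cv2.resize(b[y-75:y+75,x-75:x+75],(400,400),interpolation=cv2.INTER_CUBIC)]))
E
```

```text
682.5 ((253.41891479492188, 71.71621704101562), 15.727056503295898) ((605.7782592773438, 63.897605895996094), 10.646269798278809)
exp [  99.  -361.8]
t 21.55 p [606.2 -29.4 222.2] yaw 90.48110995167234 F [-0.4  1.4  0.6] w 43.392455690615236
shift mm [ 388.2 -107.8   72.7] units [12.9 -3.6  2.4] turn units(+) 0.08
```

View pics/end.png

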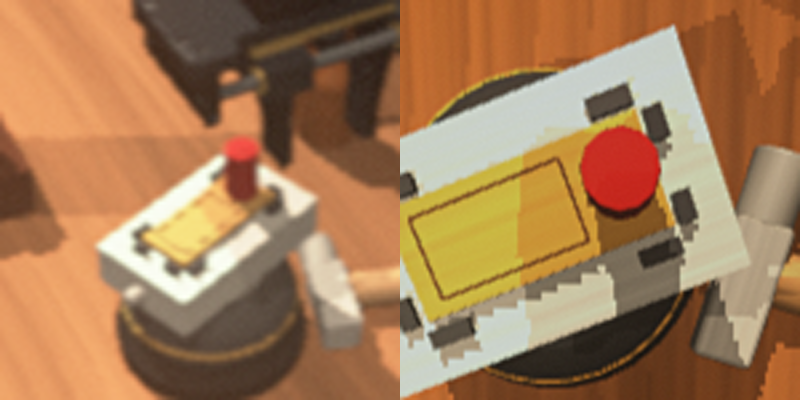

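The tag is in the nest and the pin stands upright with its knob on the tag, at (605.8, 63.9). The gripper is clear, so I'll hand it in.

```bash
python3 -c "
from cell import r
print(r.finish_job())"
```

```text
the job is handed in; nothing more can be done
None
```

The brass tag is in the nest with its eyelet over the hole, and the pin is pushed through until its knob rests on the tag. I handed the job in at about 22 s; no verdict came back.

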